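# Seat the board carriage and start the test

### The job

Smoothly, without ramming it, push the black carriage with the circuit board on it along its bed, by its orange end face, until it is fully home against the stop under the probe bridge. Only then press the green button on the teal control box gently all the way down, let it spring back up and withdraw. Do not press the red or yellow button, and do not move, lift or knock over any of the tools and other things lying about.

Things in the scene. Friction and masses are not known exactly. Their poses are not given: they have to be found in the camera images.
- tester: Board tester, fixed: aluminium bed 160 x 290 mm, 12 mm thick, with a teal probe bridge (154 mm wide, top 76 mm above the bench) at its +y end. Origin under the bed's middle, on the bench; z up; the carriage slides along its own +y. In its frame the bridge spans y = 75 to 125 mm, the stop's face is at y = 133 mm, and the bed is bare from y = -145 mm to the push face.
- carriage (a joint): Slide of the carriage along the tester's +y, in m: 0 = fully out, 0.070 = fully home against the rigid stop. It starts between 0 and 0.025, resists with about 2 N of friction (plus 12 N per m/s) and stays where it is left.
- push_face (a point): Middle of the vertical orange end face, looking to the tester's -y, of the carriage (black block 100 mm in x, 98 mm in y, green circuit board on top). Moves with the carriage, 26.5 mm above the bench. The face is 100 mm wide, from 14 to 40 mm above the bench; parts on the board reach 45 mm. When home the face is 40 mm short of the bridge.
- console: Control box, teal, 130 x 220 x 45 mm, fixed to the bench, with the three buttons in a row along its y axis on its top. Origin under its middle, on the bench.
- green (a joint): A spring push button on the control box: round green cap, 28 mm across, in a black housing. Joint value 0 = up, 0.006 m = fully down; it takes 5 N to push it fully down (springs back when let go).
- green_top (a point): Centre of the top face of the green button's cap, 67 mm above the bench when up. The buttons stand in a row, 65 mm between neighbouring centres, with no raised part between them; their order in the row varies.
- green_base: The green button with its black housing; origin at the middle of the housing's underside, on the control box's top.
- red (a joint): A spring push button on the control box: round red cap, 28 mm across, in a black housing. Joint value 0 = up, 0.006 m = fully down; it takes 5 N to push it fully down (springs back when let go).
- red_top (a point): Centre of the top face of the red button's cap, 67 mm above the bench when up. The buttons stand in a row, 65 mm between neighbouring centres, with no raised part between them; their order in the row varies.
- yellow (a joint): A spring push button on the control box: round yellow cap, 28 mm across, in a black housing. Joint value 0 = up, 0.006 m = fully down; it takes 5 N to push it fully down (springs back when let go).
- yellow_top (a point): Centre of the top face of the yellow button's cap, 67 mm above the bench when up. The buttons stand in a row, 65 mm between neighbouring centres, with no raised part between them; their order in the row varies.
- screwdriver: Loose bystander: red-handled screwdriver 150 mm long along its x, about 26 mm high. Origin at the middle, on the bench.
- flux_jar: Loose bystander: small jar with a blue cap, 48 mm across, 50 mm high. Origin at the centre of its underside.
- phone: Loose bystander: black phone lying flat, 72 mm (x) x 150 mm (y) x 8 mm. Origin at the middle of its underside.
- tweezers: Loose bystander: steel tweezers lying flat, 120 mm long along x, 7 mm high. Origin at the middle, on the bench.
- spray_bottle: Loose bystander: upright bottle with a white cap, 44 mm across, 110 mm high. Origin at the centre of its underside.

How it is judged:
By the outcome, as a careful person would: the job done as asked, in the order asked, and still so for the second after the job is handed in, with the robot touching nothing.
It also fails if it takes over 48 s, if anything falls off the work surface, if the arm or the gripper's body presses on something with over 40 N, if the wrist force passes 120 N, or if a joint passes its speed limit or range.

### The arm

A 6-joint arm with a two-finger parallel gripper is mounted at the origin on the work surface. World frame = base frame: x ahead of the robot, y to its left, z up, the work surface at z = 0. Lengths are in m, angles in rad, forces in N, time in s.
With the tool pointing down it reaches from about 0.25 to 0.85 m from the base axis. Payload 12.5 kg.
Tool frame: the origin (TCP) lies on the centre line of the jaws, within the pads' length; the fingertips stand 19 mm ahead of it and the grasp point (between the pads) is the TCP; z points along the fingers, y is the line along which they close (so a half turn about z gives the same grasp; the last joint's range is limited). The gripper opens to 93 mm and grips with 3 to 60 N. Pads are 15 mm wide; open, the fingers measure 128 mm over their backs; the gripper's body (75 mm by 188 mm) begins 65 mm behind the grasp point.
Start: joints at [-1.395, 0.351, 1.652, -0, 1.139, -0.085], TCP at [0.142, -0.531, 0.238] pointing down, gripper open.
Joint ranges: [-2.75, 2.75], [-0.79, 2.1], [0.01, 2.65], [-1.57, 4.71], [0.07, 3.14], [-2.87, 2.87]. Speed limits (rad/s): [2.22, 2.22, 2.79, 3.14, 3.14, 3.14].

### API

Orientations are given as a 3x3 rotation matrix whose columns are the frame's x, y, z axes.
In Python, from plant import telemetry, optics, manip gives the robot as it stands.
- The arm moves only by the shell command python3 -m handwheel 'ROWS' [FORCE]. ROWS is JSON, a list of rows, each a list of 3 entries, a list of its own where there are three numbers: the turn, a rotation vector about the tool's x, y, z as a fraction of full scale, then the shift along the tool's x, y, z as a fraction of full scale, then the closure, from 0 (fully open) to 1 (shut). In form: [[[rx, ry, rz], [dx, dy, dz], gripper], ...]. A call has exactly 5 rows; each row shifts and turns the commanded pose from where the row before left it, along the tool's axes as they then stand; what a row does not reach is not made up. Full scale, the value 1, is 0.2 m for a shift and 1.5 rad for a turn. A row lasts 1/8 s, in which the tool goes at most 62.5 mm and 10.7 degrees, less where a joint would pass 70% of its speed; a pose out of reach is approached as far as the arm can. A call with a number of a shift or a turn outside -1 to 1 is refused whole. A call with a gripper value outside its range is refused whole. The fingers move at their own pace and stop on an object; FORCE is the grip in N (left out, the last holds). Time passes only in rows, so rows that do not move let the fingers close, or fill a call up. It gives the time, the measured TCP pose, the force, the opening and the grip force at its end, in the units of the state.
- telemetry.get_state(): the state, without advancing time (a new reading comes with each control period).
- optics.camera(name): name is "scene" or "top" or "wrist"; returns a dict with "img" (480x640x3 uint8, blue, green, red), "vfov" (degrees; the focal length in pixels is half the picture's height over the tangent of half this angle, whatever the lens; pixels are square), "cx", "cy" (the principal point, pixels), "rvec" (rotation vector, rad) and "tvec" (3), from world to camera coordinates, as OpenCV has them; the wrist camera has in their place "mount" (4x4, takes a point from camera to tool coordinates, whose origin is the TCP and whose axes are the flange's). Camera axes: x right, y down, z forward; pixel columns grow to the right and rows downward; lengths in m; the calibration is good to about 2 mm. A picture is of the moment at which its call begins: read the wrist's pose just before it. There is no depth.
- manip.sign_off(): hands the job in; it is judged then, once.
Trained networks look in the newest picture that a camera, given by its name, has taken for a name from the list of things; names that differ only in an ending like _2 or _b are one class to them, and where a whole thing is asked for, a point or a joint stands for the part that bears it (a point fixed in the world has none). Each returns a list of dicts, best first, with "p" (0 to 1); they miss things now and then, are a little off and sometimes report something else, mostly with a low value. They report only what shows in the picture. A call takes as long as a camera call.
- optics.boxes_of(camera, name): "rect" ([left, top, right, bottom] as shares, 0 to 1, of the picture: columns of its width, rows of its height, round what is visible of it).
- optics.trace(camera, name): "mask" (480x640 bool, what is visible of it) and "rect" ([left, top, right, bottom] as shares, 0 to 1, of the picture: columns of its width, rows of its height, round what is visible of it).
- optics.spot_point(camera, name): "xy" ([column, row] as shares, 0 to 1, of the picture: columns of its width, rows of its height: a listed point, or the origin of a listed thing).
The state is a dict: "time": time; "joints": joint angles; "joint_vel": joint speeds; "tau": joint torques, N m; "ee_pos": TCP position; "tool_rot": TCP orientation; "ft_force": force on the tool from outside, world axes, zero at the start; "wrist_torque": the same for the moment, N m; "opening": finger opening in m; "finger_force": force on a finger pad.
Only numpy, scipy, OpenCV 4.12 (cv2) and the standard library are available. Lean on these libraries where they do the work, as an engineer would, in place of code of your own. Each camera call takes 0.05 s, during which the arm holds its last target. There are 200 camera calls.

## Working session

There is one attempt and no reset: what is moved stays moved. The work goes in short steps, Python scripts to look and compute and a shell command to move; the robot and the scene stay as the last step left them, time stands still between calls to the robot, and variables do not carry over. Pictures are saved under pics/ and viewed, at most 10 in all, crops included, and the job is handed in when it is done.

```bash
mkdir -p pics; ls
cat > h.py <<'E'
import numpy as np, cv2
from plant import telemetry, optics, manip
def cam(n):
    s=telemetry.get_state(); c=optics.camera(n)
    f=240/np.tan(np.radians(c["vfov"])/2)
    if n=="wrist":
        T=np.eye(4);T[:3,:3]=s["tool_rot"];T[:3,3]=s["ee_pos"]; T=T@np.array(c["mount"])
        R,o=T[:3,:3],T[:3,3]
    else:
        Rw=cv2.Rodrigues(np.array(c["rvec"],float))[0];R=Rw.T;o=-R@np.array(c["tvec"],float).ravel()
    return c["img"],dict(f=f,cx=c["cx"],cy=c["cy"],R=R,o=o)
def ray(k,u,v,z):
    d=k["R"]@np.array([(u-k["cx"])/k["f"],(v-k["cy"])/k["f"],1]); return k["o"]+d*(z-k["o"][2])/d[2]
E
python3 - <<'E'
from h import *
s=telemetry.get_state();print(s["time"],s["ee_pos"],np.round(s["tool_rot"],3).tolist(),s["ft_force"])
Z=dict(tester=0,push_face=.0265,console=0,green_top=.067,red_top=.067,yellow_top=.067,screwdriver=0,flux_jar=0,phone=0,tweezers=0,spray_bottle=0)
for n in("top","scene"):
    im,k=cam(n);cv2.imwrite(f"pics/{n}0.png",im);print(n,k["o"],k["f"])
    for t,z in Z.items():
        for r in optics.spot_point(n,t)[:2]:
            u,v=r["xy"][0]*640,r["xy"][1]*480
            print(t,round(r["p"],2),round(u),round(v),ray(k,u,v,z).round(4))
E
```

```text
pics
0.0 [ 0.14180527 -0.53108825  0.23713866] [[0.966, 0.258, -0.0], [0.258, -0.966, 0.001], [0.0, -0.001, -1.0]] [ 0.10894622  0.63730962 -0.59995624]
top [0.37868212 0.02822153 1.07673291] 577.1927838307528
tester 0.77 482 278 [ 0.5161 -0.2827  0.    ]
push_face 0.96 505 278 [ 0.5137 -0.3183  0.0265]
green_top 0.69 122 292 [0.4675 0.367  0.067 ]
green_top 0.42 159 297 [0.4599 0.3018 0.067 ]
red_top 0.67 198 301 [0.4537 0.2352 0.067 ]
yellow_top 0.57 158 295 [0.4639 0.3044 0.067 ]
screwdriver 0.78 309 334 [0.4043 0.0412 0.    ]
screwdriver 0.65 320 168 [0.7217 0.0285 0.    ]
flux_jar 0.56 295 245 [0.5701 0.0714 0.    ]
phone 0.73 361 231 [ 0.5994 -0.0524  0.    ]
tweezers 0.76 356 324 [ 0.4232 -0.0461  0.    ]
spray_bottle 0.6 322 170 [ 0.7176  0.0235 -0.    ]
scene [ 1.23453498 -0.16065778  0.540911  ] 456.51566889116236
tester 0.4 282 298 [ 0.596  -0.0506  0.    ]
push_face 0.63 130 285 [ 0.524  -0.3124  0.0265]
console 0.76 427 237 [0.4767 0.3024 0.    ]
green_top 0.43 458 205 [0.4662 0.3718 0.067 ]
red_top 0.74 343 336 [0.7815 0.0052 0.067 ]
red_top 0.42 402 207 [0.4448 0.2471 0.067 ]
yellow_top 0.51 427 206 [0.4545 0.3028 0.067 ]
screwdriver 0.7 305 240 [0.4174 0.0379 0.    ]
screwdriver 0.6 426 207 [0.349  0.3619 0.    ]
flux_jar 0.77 342 279 [0.5729 0.0729 0.    ]
phone 0.57 284 300 [ 0.6026 -0.0479  0.    ]
phone 0.27 456 205 [0.3559 0.4423 0.    ]
tweezers 0.69 268 246 [ 0.4201 -0.0456  0.    ]
spray_bottle 0.81 344 336 [0.7187 0.0298 0.    ]
```

View pics/top0.png

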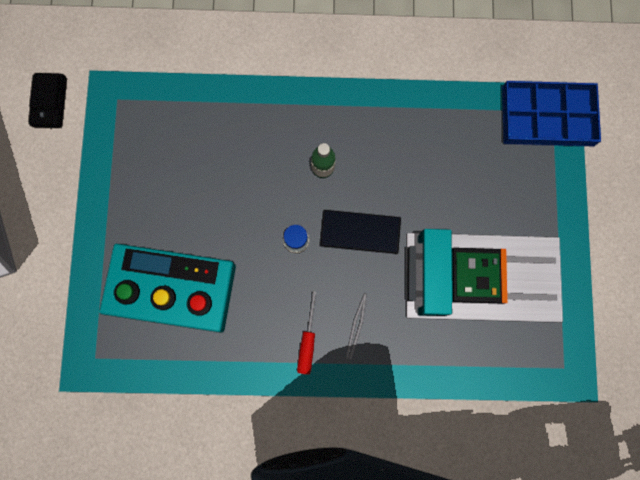

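View pics/scene0.png

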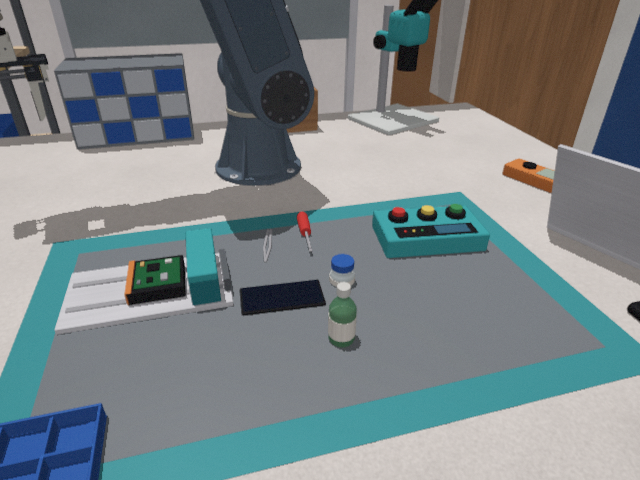

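The top view has x up and y to the left. The tester bed corners are at about (407,235), (560,238), (563,321) and (407,318), with the bridge at its left end, so its +y is close to world +y. The green button is the leftmost on the console at (124,292), then yellow (162,297) and red (199,302). The phone, jar, bottle, screwdriver and tweezers lie between the two.

Run:
```python
from h import *
im,k=cam("top")
for p in[(407,235),(560,238),(563,321),(407,318)]: print(ray(k,*p,.012).round(4))
hsv=cv2.cvtColor(im,cv2.COLOR_BGR2HSV)
m=cv2.inRange(hsv,(5,150,120),(20,255,255)); m[:, :480]=0;m[:,530:]=0
ys,xs=np.nonzero(m);print(xs.min(),xs.max(),ys.min(),ys.max(),len(xs))
r=cv2.minAreaRect(np.c_[xs,ys].astype(np.float32));b=cv2.boxPoints(r)
for p in b: print(p,ray(k,*p,.04).round(4),ray(k,*p,.014).round(4))
# bridge teal top
m=cv2.inRange(hsv,(80,120,80),(100,255,255));n,l,st,c=cv2.connectedComponentsWithStats(m)
for i in range(1,n):
    if st[i,4]>500:
        print(st[i],ray(k,*c[i],.076).round(4)); 
        b=cv2.boxPoints(cv2.minAreaRect(np.argwhere(l==i)[:,::-1].astype(np.float32)))
        print([ray(k,*p,.076)[:2].round(4).tolist() for p in b])
for nm,lo,hi in(("green",(45,120,60),(75,255,255)),("yellow",(22,150,150),(35,255,255))):
    m=cv2.inRange(hsv,lo,hi);n,l,st,c=cv2.connectedComponentsWithStats(m)
    for i in range(1,n):
        if st[i,4]>150: print(nm,st[i],c[i],ray(k,*c[i],.067).round(4))
```

```text
[ 0.5921 -0.1391  0.012 ]
[ 0.5938 -0.4296  0.012 ]
[ 0.4376 -0.4281  0.012 ]
[ 0.4365 -0.139   0.012 ]
492 506 249 302 303
[492. 249.] [ 0.5644 -0.2909  0.04  ] [ 0.569  -0.2989  0.014 ]
[506. 249.] [ 0.565  -0.3168  0.04  ] [ 0.5697 -0.3254  0.014 ]
[506. 302.] [ 0.4678 -0.3139  0.04  ] [ 0.47   -0.3225  0.014 ]
[492. 302.] [ 0.4672 -0.2884  0.04  ] [ 0.4694 -0.2964  0.014 ]
[   60    71   444   325 32443] [0.5877 0.2467 0.076 ]
[[0.2983, 0.4544], [0.8733, 0.4937], [0.8738, -0.3086], [0.2926, -0.276]]
[  392   145   206   257 13351] [ 0.4353 -0.3519  0.076 ]
[[0.7269, -0.0808], [0.7586, -0.4532], [0.3017, -0.4532], [0.2767, -0.1072]]
[ 424  229   28   86 2371] [ 0.5156 -0.1826  0.076 ]
[[0.5909, -0.1594], [0.5922, -0.2075], [0.4416, -0.2054], [0.4406, -0.1585]]
green [313 151  21  17 162] [324.17283951 160.53703704] [0.7154 0.0206 0.067 ]
green [ 457  253   43   44 1398] [476.71030043 274.24964235] [ 0.5134 -0.2542  0.067 ]
green [116 284  16  16 192] [123.83854167 291.203125  ] [0.4686 0.3641 0.067 ]
yellow [153 290  16  15 179] [160.48603352 296.96089385] [0.4601 0.2999 0.067 ]
```

```bash
python3 -m handwheel '[[[0,0,-0.123],[0,0,0],1],[[0,0,-0.123],[0,0,0],1],[[0,0,-0.123],[0,0,0],1],[[0,0,-0.123],[0,0,0],1],[[0,0,-0.123],[0,0,0],1]]' 10
python3 -m handwheel '[[[0,0,-0.123],[0,0,0],1],[[0,0,-0.123],[0,0,0],1],[[0,0,0],[0.1,0.2,0],1],[[0,0,0],[0.1,0.2,0],1],[[0,0,0],[0.1,0.2,0],1]]'
python3 -m handwheel '[[[0,0,0],[0.1,0.22,0],1],[[0,0,0],[0.1,0.22,0],1],[[0,0,0],[0.1,0.22,0],1],[[0,0,0],[0.1,0.22,0],1],[[0,0,0],[0.1,0.22,0],1]]'
python3 -c "
from h import *
s=telemetry.get_state();print(s['ee_pos'],s['tool_rot'])"
```

```text
time: 1.88
ee_pos: [0.1418, -0.5314, 0.2376]
tool_rot: [[0.372, 0.928, -0.0], [0.928, -0.372, 0.0], [0.0, -0.0, -1.0]]
ft_force: [-0.6, 0.2, -0.3]
opening: 0.0478
finger_force: 0.0
time: 2.5
ee_pos: [0.264, -0.473, 0.2377]
tool_rot: [[0.019, 1.0, 0.0], [1.0, -0.019, -0.0], [-0.0, 0.0, -1.0]]
ft_force: [-0.2, -0.3, 0.8]
opening: 0.0013
finger_force: 0.0
time: 3.12
ee_pos: [0.4862, -0.3769, 0.2377]
tool_rot: [[0.018, 1.0, 0.0], [1.0, -0.018, -0.0], [-0.0, 0.0, -1.0]]
ft_force: [0.6, -0.3, 0.1]
opening: 0.0004
finger_force: 0.0
[ 0.48617214 -0.37690772  0.23768182] [[ 1.84837712e-02  9.99829156e-01  9.79480585e-05]
 [ 9.99829152e-01 -1.84837579e-02 -1.34921404e-04]
 [-1.33087905e-04  1.00425181e-04 -9.99999986e-01]]
```

```bash
python3 -m handwheel '[[[0,0,-0.016],[0,0.15,0.1],1],[[0,0,0],[0,0,0.16],1],[[0,0,0],[0,0,0.16],1],[[0,0,0],[0,0,0.16],1],[[0,0,0],[0,0,0],1]]'
python3 - <<'E'
from h import *
s=telemetry.get_state();print(s["ee_pos"],s["tool_rot"][:,0] if hasattr(s["tool_rot"],"shape") else s["tool_rot"])
im,k=cam("wrist");cv2.imwrite("pics/w1.png",im)
for t,z in(("push_face",.0265),):
    for r in optics.spot_point("wrist",t): u,v=r["xy"][0]*640,r["xy"][1]*480;print(t,r["p"],u,v,ray(k,u,v,z))
im,k=cam("scene");cv2.imwrite("pics/s1.png",cv2.resize(im[180:360,20:260],None,fx=3,fy=3))
E
```

```text
time: 3.75
ee_pos: [0.5138, -0.3774, 0.1196]
tool_rot: [[-0.006, 1.0, -0.003], [1.0, 0.006, 0.003], [0.003, -0.003, -1.0]]
ft_force: [-0.4, 0.2, 0.1]
opening: 0.0005
finger_force: 0.0
[ 0.5138006  -0.37743488  0.11955728] [-0.00551291  0.99998069  0.00286827]
push_face 0.92 327.168 164.496 [ 0.5143037  -0.31745753  0.0265    ]
```

View pics/w1.png

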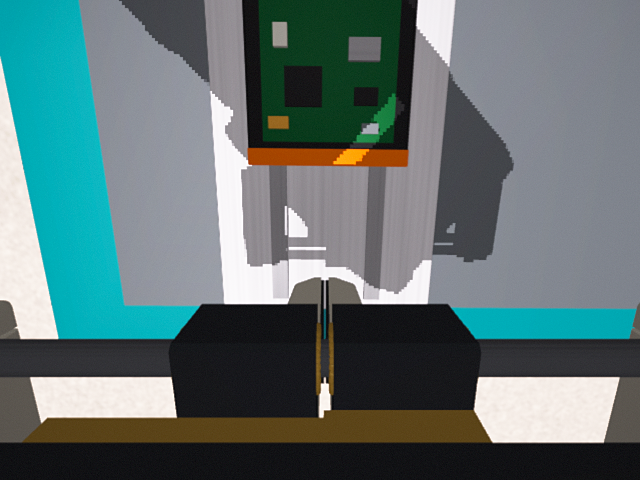

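View pics/s1.png

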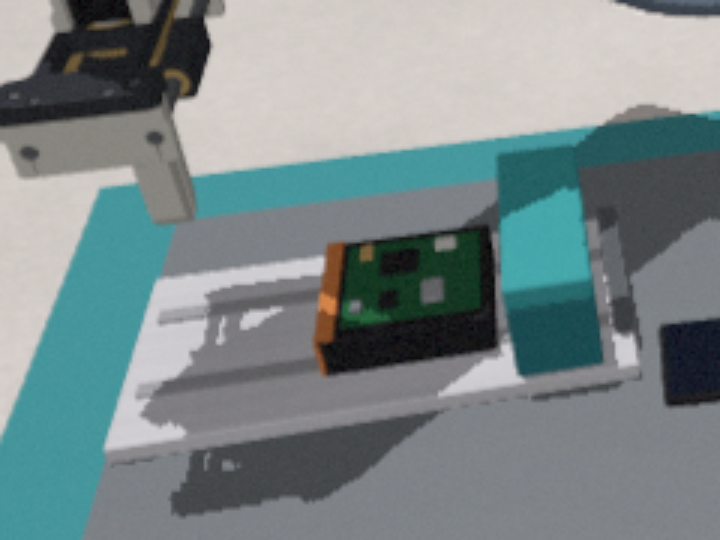

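The wrist picture shows the orange face at rows 148–166, centred on column 327, so it lines up with the closed fingers. The scene crop shows the fingers clear behind the carriage over the bare bed. Next I descend and approach.

```bash
python3 -m handwheel '[[[0,0,0],[0,0,0.13],1],[[0,0,0],[0,0,0.13],1],[[0,0,0],[0,0,0.13],1],[[0,0,0],[0.07,0,0],1],[[0,0,0],[0.07,0,0],1]]'
python3 -m handwheel '[[[0,0,0],[0.025,0,0],1],[[0,0,0],[0.025,0,0],1],[[0,0,0],[0.025,0,0],1],[[0,0,0],[0.02,0,0],1],[[0,0,0],[0.02,0,0],1]]'
```

```text
time: 4.53
ee_pos: [0.5153, -0.3497, 0.0454]
tool_rot: [[-0.006, 1.0, 0.002], [1.0, 0.006, -0.001], [-0.001, 0.002, -1.0]]
ft_force: [0.1, -0.1, 1.2]
opening: 0.0006
finger_force: 0.0
time: 5.15
ee_pos: [0.5144, -0.3271, 0.0436]
tool_rot: [[-0.005, 1.0, -0.0], [1.0, 0.005, 0.0], [0.0, -0.0, -1.0]]
ft_force: [0.0, -0.4, -1.0]
opening: 0.0004
finger_force: 0.0
```

```bash
for i in 1; do python3 -m handwheel '[[[0,0,0],[0.015,0,0],1],[[0,0,0],[0.02,0,0],1],[[0,0,0],[0.02,0,0],1],[[0,0,0],[0.02,0,0],1],[[0,0,0],[0.02,0,0],1]]'; done
python3 -m handwheel '[[[0,0,0],[0.025,0,0],1],[[0,0,0],[0.025,0,0],1],[[0,0,0],[0.025,0,0],1],[[0,0,0],[0.025,0,0],1],[[0,0,0],[0.025,0,0],1]]'
```

```text
time: 5.78
ee_pos: [0.5145, -0.308, 0.0437]
tool_rot: [[-0.005, 1.0, 0.0], [1.0, 0.005, -0.0], [-0.0, 0.0, -1.0]]
ft_force: [0.3, -2.9, -2.1]
opening: 0.0002
finger_force: 1.2
time: 6.4
ee_pos: [0.5144, -0.283, 0.0438]
tool_rot: [[-0.006, 1.0, 0.0], [1.0, 0.006, -0.0], [-0.0, 0.0, -1.0]]
ft_force: [2.6, -2.6, -1.0]
opening: 0.0005
finger_force: 1.2
```

```bash
python3 -m handwheel '[[[0,0,0],[0.02,0,0],1],[[0,0,0],[0.02,0,0],1],[[0,0,0],[0.02,0,0],1],[[0,0,0],[0.015,0,0],1],[[0,0,0],[0.01,0,0],1]]'
python3 -m handwheel '[[[0,0,0],[0.005,0,0],1],[[0,0,0],[0.005,0,0],1],[[0,0,0],[0.005,0,0],1],[[0,0,0],[0.005,0,0],1],[[0,0,0],[0.005,0,0],1]]'
```

```text
time: 7.02
ee_pos: [0.5141, -0.2661, 0.0437]
tool_rot: [[-0.006, 1.0, 0.0], [1.0, 0.006, -0.0], [-0.0, 0.0, -1.0]]
ft_force: [0.3, -1.7, 0.9]
opening: 0.0005
finger_force: 1.1
time: 7.65
ee_pos: [0.5141, -0.2612, 0.0436]
tool_rot: [[-0.005, 1.0, -0.0], [1.0, 0.005, 0.0], [0.0, -0.0, -1.0]]
ft_force: [0.9, -2.2, 0.8]
opening: 0.0006
finger_force: 1.0
```

```bash
python3 -m handwheel '[[[0,0,0],[0.005,0,0],1],[[0,0,0],[0.005,0,0],1],[[0,0,0],[0.005,0,0],1],[[0,0,0],[0.005,0,0],1],[[0,0,0],[0,0,0],1]]'
```

```text
time: 8.28
ee_pos: [0.5139, -0.2571, 0.0435]
tool_rot: [[-0.006, 1.0, -0.0], [1.0, 0.006, 0.0], [0.0, -0.0, -1.0]]
ft_force: [0.5, -1.2, 1.0]
opening: 0.0003
finger_force: 0.7
```

```bash
python3 -m handwheel '[[[0,0,0],[0.005,0,0],1],[[0,0,0],[0.005,0,0],1],[[0,0,0],[0.005,0,0],1],[[0,0,0],[0.005,0,0],1],[[0,0,0],[0,0,0],1]]'
```

```text
time: 8.9
ee_pos: [0.514, -0.2566, 0.0437]
tool_rot: [[-0.006, 1.0, 0.001], [1.0, 0.006, -0.005], [-0.005, 0.001, -1.0]]
ft_force: [-2.9, -24.5, -6.7]
opening: 0.0004
finger_force: 12.6
```

Contact force rose to 24.5 N with the TCP stopped at y = -0.2566, which is where the stop was predicted. The carriage is home, so I back off and lift.

```bash
python3 -m handwheel '[[[0,0,0],[-0.03,0,0],1],[[0,0,0],[-0.07,0,0],1],[[0,0,0],[-0.1,0,0],1],[[0,0,0],[0,0,-0.2],1],[[0,0,0],[0,0,-0.2],1]]'
python3 -m handwheel '[[[0,0,0],[0,0,-0.2],1],[[0,0,0],[0,0,-0.2],1],[[0,0,0],[0,0,0],1],[[0,0,0],[0,0,0],1],[[0,0,0],[0,0,0],1]]'
python3 - <<'E'
from h import *
im,k=cam("wrist")
for t,z in(("push_face",.0265),):
    for r in optics.spot_point("wrist",t): u,v=r["xy"][0]*640,r["xy"][1]*480;print(t,r["p"],u,v,ray(k,u,v,z))
im,k=cam("scene");cv2.imwrite("pics/s2.png",cv2.resize(im[180:360,20:260],None,fx=3,fy=3))
E
```

```text
time: 9.52
ee_pos: [0.5139, -0.2942, 0.1243]
tool_rot: [[-0.005, 1.0, -0.001], [1.0, 0.005, 0.001], [0.001, -0.001, -1.0]]
ft_force: [0.2, -0.1, 0.1]
opening: 0.001
finger_force: 0.0
time: 10.15
ee_pos: [0.5138, -0.2932, 0.2023]
tool_rot: [[-0.005, 1.0, -0.002], [1.0, 0.005, 0.001], [0.001, -0.002, -1.0]]
ft_force: [-0.5, -0.3, 0.6]
opening: 0.0005
finger_force: 0.0
push_face 0.85 329.28 180.28799999999998 [ 0.51691165 -0.25066984  0.0265    ]
```

View pics/s2.png

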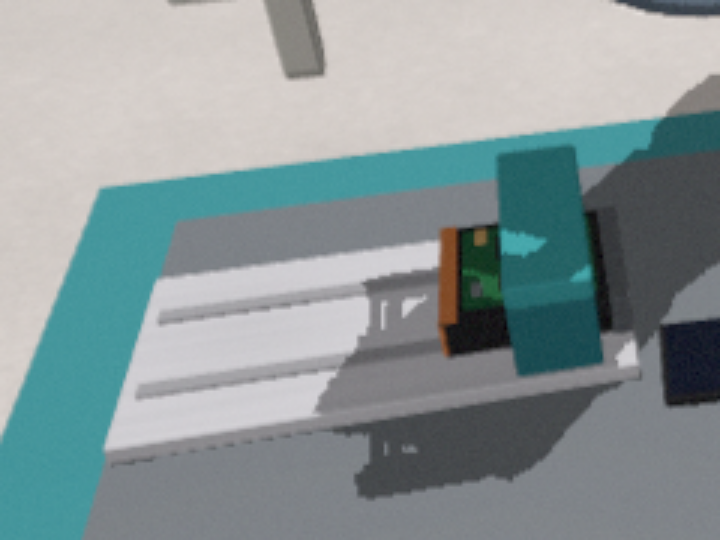

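The scene crop shows the carriage seated under the bridge against the stop. Now I cross to the console.

```bash
python3 -m handwheel '[[[0,0,0],[0.15,-0.02,-0.1],1],[[0,0,0],[0.25,-0.02,0],1],[[0,0,0],[0.25,-0.02,0],1],[[0,0,0],[0.25,-0.02,0],1],[[0,0,0],[0.25,-0.02,0],1]]'
python3 -m handwheel '[[[0,0,0],[0.25,-0.02,0],1],[[0,0,0],[0.25,-0.02,0],1],[[0,0,0],[0.25,-0.02,0],1],[[0,0,0],[0.25,-0.02,0],1],[[0,0,0],[0.25,-0.02,0],1]]'
python3 -m handwheel '[[[0,0,0],[0.25,-0.02,0],1],[[0,0,0],[0.25,-0.01,0],1],[[0,0,0],[0.1,0,0],1],[[0,0,0],[0,0,0],1],[[0,0,0],[0,0,0],1]]'
python3 - <<'E'
from h import *
im,k=cam("wrist");cv2.imwrite("pics/w2.png",im)
for t in("green_top","yellow_top","red_top"):
    for r in optics.spot_point("wrist",t): u,v=r["xy"][0]*640,r["xy"][1]*480;print(t,r["p"],u,v,ray(k,u,v,.067))
E
```

```text
time: 10.92
ee_pos: [0.4926, -0.0618, 0.2234]
tool_rot: [[-0.005, 1.0, -0.0], [1.0, 0.005, 0.0], [0.0, -0.0, -1.0]]
ft_force: [0.5, 0.5, 0.2]
opening: 0.0005
finger_force: 0.0
time: 11.55
ee_pos: [0.4712, 0.1882, 0.2235]
tool_rot: [[-0.006, 1.0, -0.0], [1.0, 0.006, -0.0], [-0.0, -0.0, -1.0]]
ft_force: [0.2, -0.1, -0.0]
opening: 0.0004
finger_force: 0.0
time: 12.18
ee_pos: [0.4651, 0.3053, 0.2235]
tool_rot: [[-0.005, 1.0, -0.0], [1.0, 0.005, -0.001], [-0.001, -0.0, -1.0]]
ft_force: [-0.0, 0.4, -0.3]
opening: 0.0005
finger_force: 0.0
green_top 0.77 328.32 161.712 [0.46736333 0.36458277 0.067     ]
```

View pics/w2.png

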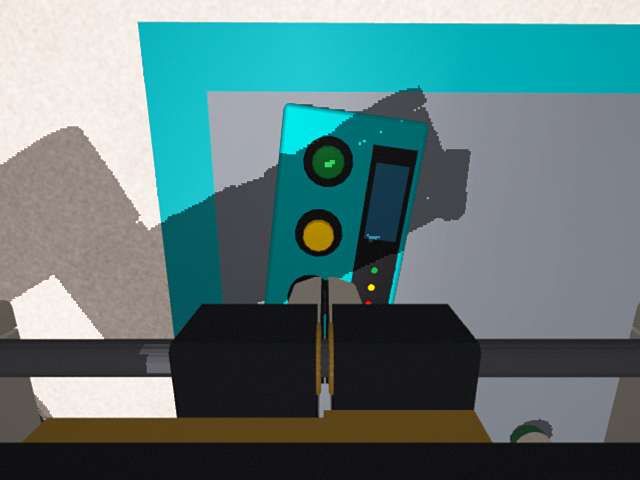

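The wrist picture shows green at (328,162) and yellow at (318,236), with red hidden by the fingers. It agrees with the top view: green is at (0.468, 0.3645).

```bash
python3 -m handwheel '[[[0,0,0],[0.15,0.006,0],1],[[0,0,0],[0.145,0.006,0],1],[[0,0,0],[0,0,0.2],1],[[0,0,0],[0,0,0.2],1],[[0,0,0],[0,0,0.16],1]]'
python3 -m handwheel '[[[0,0,0],[0,0,0.05],1],[[0,0,0],[0,0,0.04],1],[[0,0,0],[0,0,0],1],[[0,0,0],[0,0,0],1],[[0,0,0],[0,0,0],1]]'
```

```text
time: 13.0
ee_pos: [0.467, 0.3648, 0.1102]
tool_rot: [[-0.005, 1.0, -0.001], [1.0, 0.005, -0.0], [-0.0, -0.001, -1.0]]
ft_force: [0.1, -0.7, 0.7]
opening: 0.0006
finger_force: 0.0
time: 13.62
ee_pos: [0.4673, 0.3657, 0.0943]
tool_rot: [[-0.006, 1.0, 0.001], [1.0, 0.006, 0.001], [0.001, 0.001, -1.0]]
ft_force: [-0.2, 0.5, 0.2]
opening: 0.0004
finger_force: 0.0
```

```bash
python3 -m handwheel '[[[0,0,0],[0,0,0.015],1],[[0,0,0],[0,0,0.01],1],[[0,0,0],[0,0,0.01],1],[[0,0,0],[0,0,0.01],1],[[0,0,0],[0,0,0.005],1]]'
python3 -m handwheel '[[[0,0,0],[0,0,0.006],1],[[0,0,0],[0,0,0.006],1],[[0,0,0],[0,0,0.005],1],[[0,0,0],[0,0,0.005],1],[[0,0,0],[0,0,0],1]]'
```

```text
time: 14.25
ee_pos: [0.467, 0.3655, 0.0836]
tool_rot: [[-0.006, 1.0, -0.0], [1.0, 0.006, -0.0], [-0.0, -0.0, -1.0]]
ft_force: [-1.3, 0.1, 2.7]
opening: 0.0004
finger_force: 1.4
time: 14.88
ee_pos: [0.4671, 0.3655, 0.0801]
tool_rot: [[-0.006, 1.0, 0.0], [1.0, 0.006, 0.0], [0.0, 0.0, -1.0]]
ft_force: [-4.5, -3.9, 15.0]
opening: 0.0007
finger_force: 7.0
```

15 N at z = 0.080 means the button is fully down. I release it and withdraw.

```bash
python3 -m handwheel '[[[0,0,0],[0,0,0.002],1],[[0,0,0],[0,0,0],1],[[0,0,0],[0,0,-0.02],1],[[0,0,0],[0,0,-0.02],1],[[0,0,0],[0,0,-0.03],1]]'
python3 -m handwheel '[[[0,0,0],[0,0,-0.1],1],[[0,0,0],[0,0,-0.2],1],[[0,0,0],[0,0,-0.2],1],[[0,0,0],[0,0,-0.2],1],[[0,0,0],[-0.2,0,0],1]]'
python3 -m handwheel '[[[0,0,0],[-0.15,0,0],1],[[0,0,0],[0,0,0],1],[[0,0,0],[0,0,0],1],[[0,0,0],[0,0,0],1],[[0,0,0],[0,0,0],1]]'
python3 - <<'E'
from h import *
im,k=cam("wrist")
for r in optics.spot_point("wrist","green_top"): print(r["p"],ray(k,r["xy"][0]*640,r["xy"][1]*480,.067))
im,k=cam("top");cv2.imwrite("pics/top3.png",im)
E
```

```text
time: 15.5
ee_pos: [0.467, 0.3655, 0.0928]
tool_rot: [[-0.005, 1.0, -0.0], [1.0, 0.005, -0.0], [-0.0, -0.0, -1.0]]
ft_force: [-0.0, 0.4, -0.5]
opening: 0.0005
finger_force: 0.0
time: 16.12
ee_pos: [0.4683, 0.327, 0.2359]
tool_rot: [[-0.008, 1.0, 0.005], [1.0, 0.008, 0.003], [0.003, 0.005, -1.0]]
ft_force: [0.3, -0.4, -0.5]
opening: 0.0008
finger_force: 0.0
time: 16.75
ee_pos: [0.4673, 0.296, 0.2327]
tool_rot: [[-0.006, 1.0, -0.0], [1.0, 0.006, -0.0], [-0.0, -0.0, -1.0]]
ft_force: [0.1, -1.4, -0.6]
opening: 0.0005
finger_force: 0.0
0.76 [0.46590444 0.36478759 0.067     ]
```

View pics/top3.png

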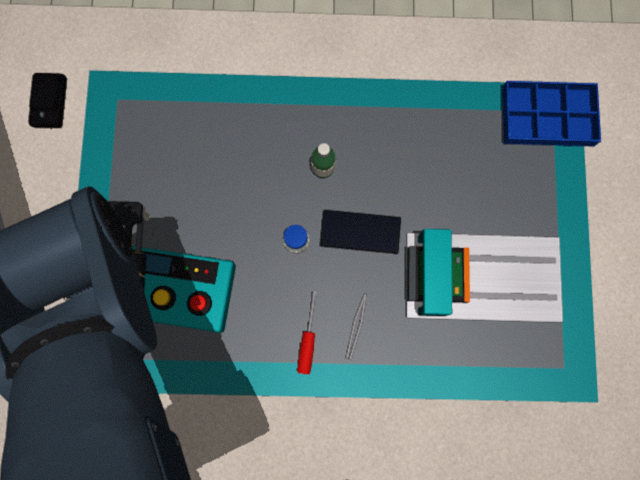

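The top view shows the carriage home, with its orange face at column 466, and every bystander where it was. The arm is clear of the console.

```bash
python3 -c "
from plant import manip
print(manip.sign_off())"
```

```text
the job is handed in; nothing more can be done
None
```

The carriage is home against the stop, the green button was then pressed fully down and released, the arm was withdrawn with nothing else moved, and the job was handed in at about 17 s.

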